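# Click the pick tin into its bench holder and draw off the deep lid

## Task

Open the mint-green tin of bamboo picks one-handed: with its lid still on, stand the tin in the white tin holder and push it straight down until both blue hooks click over its foot plate, then draw the tight lid straight up off the held base. Set the lid down gently, upright with its open side down, in the middle of the round cork mat and let go, leaving the open base clicked in the holder. Keep every other thing on the bench standing where it is.

Things in the scene. Friction and masses are not known exactly. Their poses are not given: they have to be found in the camera images.
- tin: Base of the mint-lidded tin: ivory, dark foot plate 66 x 66 x 5 mm, above it an open body 52 mm square up to 95 mm, full of picks; 0.2 kg. Origin: centre of underside; z up, x and y square to its sides; any yaw, quarter turns are equivalent. Sprung dimples grip the lid: the shut tin can be carried by its lid, which takes 5 to 8 N to draw over the first 52 mm, then 15 mm of loose travel.
- lid: Deep mint-green lid, 58 x 58 mm outside, 70 mm tall, walls 2 mm, 0.06 kg. Origin: centre of its open mouth (underside), z towards its closed top. Shut, this origin is 28 mm above the tin's and its top is 98 mm above the tin's underside. Gripped across its 58 mm sides. Pulled while the tin is not clicked in the holder, it only lifts the whole tin.
- lid_top (a point): Centre of the top face of the lid (70 mm above its mouth).
- holder: White tin holder screwed to the bench. Origin: centre of its underside; plate 96 mm (its x) x 112 mm (its y). Its pocket takes the 66 mm foot plate square, with 1.5 mm play each side; sloped lead-ins, 27 to 34 mm up, centre a tin up to 3 mm off. Blue snap hooks stand on its +y and -y sides, tips 44 mm above the bench, 92 mm apart over all.
- holder_floor (a point): Centre of the pocket floor, 20 mm above the bench: the tin's underside rests here when fully home (closed lid top then 118 mm above the bench). Same axes as the holder.
- hook_a (a joint): Snap hook on the holder's +y side: 0 rad upright (idle, or clicked over the foot plate), about 0.2 while the foot plate pushes it outward. The foot plate meets the hooks' ramps about 20 mm above the pocket floor; both together take about 8 to 18 N of push. Once home they hold the foot plate down against the lid's pull.
- hook_b (a joint): Snap hook on the holder's -y side, the same: 0 rad upright, grows outward.
- mat: Round cork mat fixed on the bench, 136 mm across, 5 mm thick. Origin at the centre of its underside.
- eggcup: White ceramic egg cup, 46 mm across, 60 mm tall, light, standing only about 8 mm from one side of the tin's lid (no room for a finger between). Origin at the centre of its underside.
- pick_pot: Bamboo toothpick holder, 40 mm across, 72 mm tall with its picks, beside the cork mat. Origin at the centre of its underside.
- mug: Blue mug, 76 mm across, 88 mm tall, handle on its own +y side reaching about 35 mm out, beside the holder. Origin at the centre of its underside.
- oil: Green glass oil bottle with black cap, 62 mm across, 245 mm tall. Origin at the centre of its underside.
- mill: Dark wooden pepper mill, 56 mm across, 208 mm tall. Origin at the centre of its underside.
- orange_tin: Another tin of the same shape with an ORANGE lid, 66 x 66 mm foot, 98 mm tall; it stays shut where it is. Origin at the centre of its underside.
- bento: Closed pink bento box, 96 mm (its x) x 172 mm (its y), 53 mm tall. Origin at the centre of its underside.
There are look-alikes about, which are no part of the job. What is shaped like the holder but yellow is not meant.

How it is judged:
On the way, in this order (a step that is already met when the one before it is completed fails the run):
1. the closed tin is fully home in the holder and both hooks have clicked over its foot plate (z of tin in the frame of holder_floor below 0.0025 m and horizontal distance between tin and holder_floor below 0.004 m and angle between tin's own z axis and vertical below 0.05 rad and value of joint each of hook_a, hook_b below 0.05 rad and z of lid in the frame of tin below 0.032 m), for 0.1 s.
2. the lid is drawn at least 60 mm straight up along the base, which stays down in the holder (z of tin in the frame of holder_floor below 0.0025 m and horizontal distance between tin and holder_floor below 0.004 m and angle between tin's own z axis and vertical below 0.05 rad and value of joint each of hook_a, hook_b below 0.05 rad and z of lid in the frame of tin above 0.088 m and horizontal distance between lid and tin below 0.02 m), for 0.05 s.
At the end, for the whole second after the job is handed in: Open base fully home in the holder (2.5 mm in height, 4 mm sideways, upright), both hooks under 0.05 rad; lid upright, open side down, resting on the cork mat within 25 mm of its centre; both at rest and let go (z of tin in the frame of holder_floor below 0.0025 m and horizontal distance between tin and holder_floor below 0.004 m and angle between tin's own z axis and vertical below 0.05 rad and value of joint each of hook_a, hook_b below 0.05 rad and horizontal distance between lid and mat below 0.025 m and angle between lid's own z axis and vertical below 0.06 rad and height (world z) of lid between 0.003 and 0.0075 m and linear speed of each of lid, tin below 0.01 m/s and contact force between the fingers and anything else below 0.5 N); the robot touches nothing.
It fails at once if the egg cup, toothpick holder, mug: one of them is moved more than 25 mm or tipped (distance of any of eggcup, pick_pot, mug from where it was at the start of the episode above 0.025 m or angle between any of eggcup, pick_pot, mug's own z axis and vertical above 0.35 rad).
It fails at once if the oil bottle, pepper mill: one of them is moved more than 25 mm or tipped (distance of any of oil, mill from where it was at the start of the episode above 0.025 m or angle between any of oil, mill's own z axis and vertical above 0.35 rad).
It fails at once if the orange tin, bento box: one of them is moved more than 25 mm or tipped (distance of any of orange_tin, bento from where it was at the start of the episode above 0.025 m or angle between any of orange_tin, bento's own z axis and vertical above 0.35 rad).
It fails at once if the lid is dropped or thrown on the mat (over 0.45 m/s close above it) (horizontal distance between lid and mat below 0.07 m and height (world z) of lid below 0.03 m and linear speed of lid above 0.45 m/s).
It fails at once if the lid is wrenched off crooked (over 9 degrees to the base) (horizontal distance between lid and tin below 0.035 m and angle between the z axis of lid and the z axis of tin, either way round above 0.16 rad).
It also fails if it takes over 61 s, if anything falls off the work surface, if the arm or the gripper's body presses on something with over 40 N, if the wrist force passes 120 N, or if a joint passes its speed limit or range.

## Robot

A 6-joint arm with a two-finger parallel gripper is mounted at the origin on the work surface. World frame = base frame: x ahead of the robot, y to its left, z up, the work surface at z = 0. Lengths are in m, angles in rad, forces in N, time in s.
With the tool pointing down it reaches from about 0.35 to 0.85 m from the base axis. Payload 8.1 kg.
Tool frame: the origin (TCP) lies on the mounting face of the last link; the fingertips stand 186 mm ahead of it and the grasp point (between the pads) lies 167 mm ahead of it; z points along the fingers, y is the line along which they close (so a half turn about z gives the same grasp; the last joint's range is limited). The gripper opens to 93 mm and grips with 3 to 60 N. Pads are 15 mm wide; open, the fingers measure 128 mm over their backs; the gripper's body (75 mm by 188 mm) begins 65 mm behind the grasp point.
Start: joints at [-1.396, 0.13, 1.488, -0, 1.523, -0.085], TCP at [0.154, -0.58, 0.405] pointing down, gripper open.
Joint ranges: [-2.96, 2.96], [-0.89, 2.26], [0.02, 2.5], [-1.34, 4.48], [0, 2.73], [-2.66, 2.66]. Speed limits (rad/s): [2.39, 2.39, 2.79, 3.14, 3.14, 3.14].

## Interface

Orientations are given as a rotation vector (axis times angle).
In Python, from plant import read_state, read_camera, camera_params, close_job gives the robot as it stands. The module is installed in compiled form; this text tells all that it offers.
- The arm moves only by the tool servo_tool, never from a script. Its argument "increments" is a list of rows, each an object with "slide": the shift along the tool's x, y, z in mm, a list of three; "dr": the turn, a rotation vector about the tool's x, y, z in rad, a list of three; "jaw": the closure, from 0 (fully open) to 1 (shut). In form: [{"slide": [x, y, z], "dr": [ax, ay, az], "jaw": jaw}, ...]. A call has 1 to 20 rows; each row is the pose to reach, as a shift and turn from the pose commanded when the call began, along the tool's axes at that moment; what a row does not reach only later rows make up. A row lasts 1/10 s, in which the tool goes at most 50 mm and 8.59 degrees, less where a joint would pass 70% of its speed; a pose out of reach is approached as far as the arm can. A call with a gripper value outside its range is refused whole. The fingers move at their own pace and stop on an object; "force" is the grip in N (left out, the last holds). Time passes only in rows, so rows that repeat a pose let the fingers close. It gives the time, the measured TCP pose, the force, the opening and the grip force at its end, in the units of the state.
- read_state(): the state, without advancing time (a new reading comes with each control period).
- read_camera(name): name is "scene" or "top" or "wrist"; returns (picture, depth): 400x640x3 uint8, red, green, blue; 400x640 float32, m along the optical axis (not along the pixel's ray), 0 where there is no reading.
- camera_params(name): a dict with "fx", "fy", "cx", "cy" (pixels), "rvec" (rotation vector, rad) and "tvec" (3), from world to camera coordinates, as OpenCV has them. Camera axes: x right, y down, z forward; pixel columns grow to the right and rows downward; lengths in m; the calibration is good to about 2 mm. A picture is of the moment at which its call begins: read the wrist's pose just before it. camera_params takes no time and is no camera call; for the wrist camera it gives the pose at the moment of the call.
- close_job(): hands the job in; it is judged then, once.
The state is a dict: "t": time; "q": joint angles; "dq": joint speeds; "joint_torque": joint torques, N m; "tool_pos": TCP position; "orientation": TCP orientation; "force": force on the tool from outside, world axes, zero at the start; "wrist_torque": the same for the moment, N m; "opening": finger opening in m; "gripper_force": force on a finger pad.
Only numpy, scipy, OpenCV 4.12 (cv2) and the standard library are available. Lean on these libraries where they do the work, as an engineer would, in place of code of your own. Each camera call takes 0.05 s, during which the arm holds its last target. There are 200 camera calls.

## Working session

There is one attempt and no reset: what is moved stays moved. The work goes in short steps, Python scripts to look and compute and a tool call to move; the robot and the scene stay as the last step left them, time stands still between calls to the robot, and variables do not carry over. Pictures are saved under pics/ and viewed, at most 10 in all, crops included, and the job is handed in when it is done.

Besides the shell and the picture viewer there is one more tool, called after "Emit:" by a JSON object that holds its "op" and its "data", one argument or row to a line. servo_tool: Moves the arm, as the interface text tells. Its arguments: {"type":"object","properties":{"increments":{"type":"array"},"force":{"type":"number"}},"required":["increments"]}

```bash
mkdir -p pics
cat > h.py <<'E'
import numpy as np, cv2
from plant import *
def snap(name):
    P=camera_params(name); im,d=read_camera(name)
    return im,d,P
def cloud(d,P):
    R=cv2.Rodrigues(np.array(P['rvec'],float))[0]; t=np.array(P['tvec'],float).reshape(3)
    v,u=np.mgrid[0:d.shape[0],0:d.shape[1]]
    c=np.stack([(u-P['cx'])/P['fx']*d,(v-P['cy'])/P['fy']*d,d],-1)
    w=(c-t)@R; w[d<=0]=np.nan
    return w
E
python3 - <<'E'
from h import *
for n in ['top','scene']:
    im,d,P=snap(n); cv2.imwrite(f'pics/{n}.png',im[...,::-1]); np.savez(n,im=im,d=d,w=cloud(d,P))
    R=cv2.Rodrigues(np.array(P['rvec']))[0]; print(n,-R.T@np.array(P['tvec']).reshape(3),R[2],P['fx'])
E
```

```text
top [0.28241873 0.01542487 1.45469184] [ 0.1891111   0.01840791 -0.98178314] 459.13774648726377
scene [ 1.30205601 -0.61563113  0.84296936] [-0.60787385  0.4995896  -0.61717066] 450.8396983756238
```

View pics/top.png

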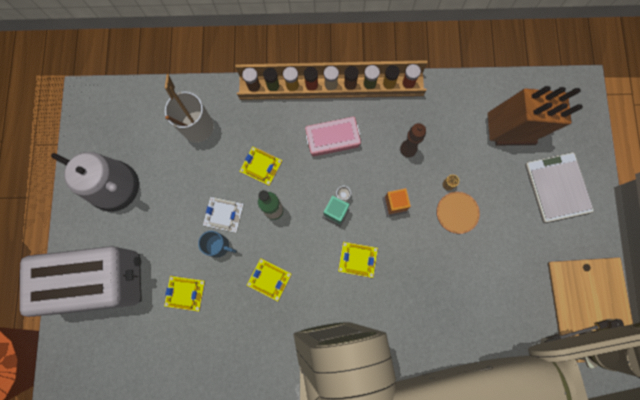

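View pics/scene.png

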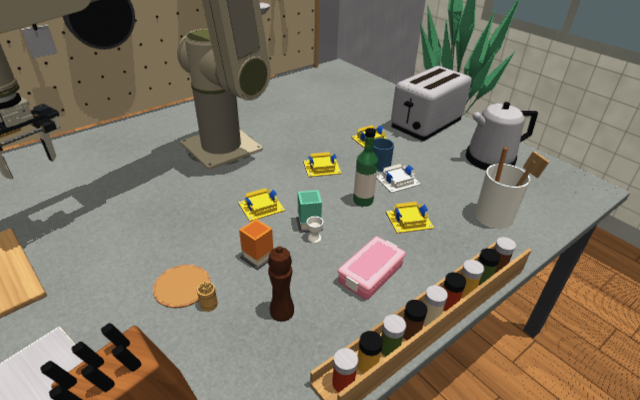

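Top view: mint tin at (337,208), egg cup (344,193), white holder (223,215), mug (213,243), oil (270,203), mat (458,212), pot (452,181), orange tin (399,200). The scene view agrees.

Run:
```python
from h import *
def rect(p):
    r=cv2.minAreaRect((p[:,:2]*1000).astype(np.float32)); return [np.round(x,1) for x in r]
for n in ['top','scene']:
    D=np.load(n+'.npz'); im,w=D['im'],D['w']; hsv=cv2.cvtColor(im,cv2.COLOR_RGB2HSV); H,S,V=[hsv[...,i].astype(int) for i in range(3)]
    z=w[...,2]; X=w[...,0];Y=w[...,1]
    print(n)
    m=(H>65)&(H<95)&(S>70)&(V>60)
    cnt,lab,st,ce=cv2.connectedComponentsWithStats(m.astype(np.uint8))
    for i in range(1,cnt):
        if st[i,4]>60:
            p=w[lab==i]; p=p[~np.isnan(p[:,2])]; zt=np.percentile(p[:,2],98) if len(p) else 0; q=p[p[:,2]>zt-.006]
            print('mint',st[i],ce[i].round(),zt.round(3),len(q),rect(q) if len(q)>5 else '')
    m=(H>5)&(H<20)&(S>90)&(V>120)&(z<.02)&(z>-.01)&(X>.2)
    cnt,lab,st,ce=cv2.connectedComponentsWithStats(m.astype(np.uint8))
    for i in range(1,cnt):
        if st[i,4]>300 and st[i,4]<4000:
            p=w[lab==i]; c,r=cv2.minEnclosingCircle((p[:,:2]*1000).astype(np.float32)); print('mat?',ce[i].round(),c,r,np.median(p[:,2]))
    # objects above bench in 3D
    m=(z>.012)&(z<.3)&(X>.3)&(X<.95)&(abs(Y)<.5)
    cnt,lab,st,ce=cv2.connectedComponentsWithStats(m.astype(np.uint8))
    for i in range(1,cnt):
        if st[i,4]>60:
            p=w[lab==i]; zt=np.nanpercentile(p[:,2],98); q=p[p[:,2]>zt-.012]
            print('obj',ce[i].round(),'n',st[i,4],'zt',zt.round(3),'c',q.mean(0).round(3),rect(q), 'rgb',np.median(im[lab==i],0))
    m=(H>100)&(H<125)&(S>130)&(z>.0)&(z<.1)&(X>.2)
    cnt,lab,st,ce=cv2.connectedComponentsWithStats(m.astype(np.uint8))
    for i in range(1,cnt):
        if st[i,4]>8:
            p=w[lab==i]; print('blue',ce[i].round(),st[i,4],np.nanmean(p,0).round(3),np.nanmax(p[:,2]).round(3))
```

```text
top
mint [324 196  25  27 407] [336. 209.] 0.104 183 [array([526.5,  -6.2]), array([58. , 57.9]), np.float64(63.0)]
mat? [458. 212.] (526.522216796875, -396.4021301269531) 69.00879669189453 0.0045855814927022965
mat? [590. 288.] (281.5836486816406, -780.898681640625) 142.3778533935547 0.016522088947910234
obj [188. 114.] n 1547 zt 0.226 c [0.879 0.477 0.225] [array([881.7, 477.6]), array([52.7, 11.3]), np.float64(5.1)] rgb [88. 85. 80.]
obj [331.  88.] n 2402 zt 0.102 c [0.946 0.002 0.098] [array([945.1,   2.5]), array([  9.8, 546.6]), np.float64(0.1)] rgb [83. 65. 46.]
obj [332. 136.] n 1601 zt 0.058 c [ 0.774 -0.     0.052] [array([ 7.749e+02, -7.000e-01]), array([ 96.4, 171.5]), np.float64(10.6)] rgb [191. 139. 157.]
obj [413. 140.] n 519 zt 0.203 c [ 0.737 -0.245  0.197] [array([ 734.7, -248.2]), array([40.7, 33. ]), np.float64(22.7)] rgb [58. 46. 40.]
obj [259. 164.] n 651 zt 0.043 c [0.691 0.239 0.037] [array([688.9, 236.8]), array([93. , 84.2]), np.float64(63.6)] rgb [183. 183.   0.]
obj [451. 182.] n 181 zt 0.069 c [ 0.617 -0.37   0.062] [array([ 616.7, -370.1]), array([35.6,
[... 3693 characters left out ...]
548.7]), np.float64(0.0)] rgb [139. 110.  73.]
obj [206. 295.] n 425 zt 0.07 c [ 0.619 -0.376  0.064] [array([ 621. , -374.5]), array([31. , 32.1]), np.float64(76.4)] rgb [112.  84.  45.]
blue [379. 129.] 29 [0.291 0.502 0.035] 0.043
blue [363. 136.] 26 [0.281 0.427 0.024] 0.041
blue [383. 152.] 277 [0.444 0.365 0.06 ] 0.088
blue [333. 158.] 23 [0.341 0.234 0.036] 0.045
blue [311. 159.] 14 [0.307 0.167 0.037] 0.043
blue [408. 170.] 38 [0.541 0.386 0.035] 0.043
blue [389. 177.] 37 [0.525 0.312 0.027] 0.043
blue [272. 194.] 34 [ 0.389 -0.041  0.036] 0.045
blue [248. 201.] 23 [ 0.375 -0.116  0.036] 0.045
blue [423. 209.] 46 [0.709 0.265 0.036] 0.044
blue [398. 215.] 29 [0.677 0.194 0.031] 0.044
```

```bash
cat >> h.py <<'E'
def pose():
    s=read_state(); return np.array(s['tool_pos']),cv2.Rodrigues(np.array(s['orientation'],float))[0],s
def plan(x,y,z,yaw):
    "slide (mm) and dr to bring TCP to x,y,z pointing down, tool y along yaw deg (mod 180)"
    p,R,s=pose(); a=np.radians(yaw); out=[]
    for k in (0,np.pi):
        Y=np.array([np.cos(a+k),np.sin(a+k),0]); Z=np.array([0,0,-1.]); T=np.stack([np.cross(Y,Z),Y,Z],1)
        out.append(cv2.Rodrigues(R.T@T)[0].ravel())
    sl=R.T@(np.array([x,y,z])-p)*1000
    print('t',round(s['t'],2),'tcp',p.round(4),'yawY',np.degrees(np.arctan2(R[1,1],R[0,1])).round(2),'tilt',R[:,2].round(4),'q',np.round(s['q'],3),'F',np.round(s['force'],2))
    print('slide',sl.round(1),'dr',[o.round(4) for o in out])
E
python3 - <<'E'
from h import *
plan(.527,-.007,.405,62)
P=camera_params('wrist');R=cv2.Rodrigues(np.array(P['rvec']))[0];p,Rt,s=pose()
print('cam in tool',Rt.T@(-R.T@np.array(P['tvec']).reshape(3)-p),Rt.T@R.T)
D=np.load('top.npz');w=D['w'];im=D['im'];z=w[...,2]
m=(np.hypot(w[...,0]-.527,w[...,1]+.007)<.1)&(z>.03)&(z<.075)&(im.min(2)>90)
print('egg',np.c_[w[m][:,:3]].mean(0),m.sum(), np.percentile(w[m],[5,95],axis=0))
E
```

```text
t 0.1 tcp [ 0.1541 -0.5796  0.4038] yawY -75.11 tilt [-3.0e-04  1.6e-03 -1.0e+00] q [-1.396  0.131  1.489 -0.     1.523 -0.085] F [ 0.18  0.48 -0.55]
slide [ 5.075e+02 -4.576e+02 -4.000e-01] dr [array([-6.0000e-04, -2.0000e-03, -2.3931e+00]), array([-1.600e-03,  5.000e-04,  7.485e-01])]
cam in tool [7.14227178e-02 1.86775745e-05 2.02529711e-02] [[-8.28593546e-04 -9.66853157e-01 -2.55331717e-01]
 [ 9.99999309e-01 -1.01418550e-03  5.95208002e-04]
 [-8.34432462e-04 -2.55331048e-01  9.66853329e-01]]
egg [ 0.58439526 -0.02990114  0.04711324] 136 [[ 0.56128711 -0.04964969  0.03155019]
 [ 0.6019167  -0.01139413  0.0630106 ]]
```

Emit:
{"op": "servo_tool", "data": {
  "increments": [
    {"slide": [508, -458, 0], "dr": [0, 0, -2.393], "jaw": 0},
    {"slide": [508, -458, 0], "dr": [0, 0, -2.393], "jaw": 0},
    {"slide": [508, -458, 0], "dr": [0, 0, -2.393], "jaw": 0},
    {"slide": [508, -458, 0], "dr": [0, 0, -2.393], "jaw": 0},
    {"slide": [508, -458, 0], "dr": [0, 0, -2.393], "jaw": 0},
    {"slide": [508, -458, 0], "dr": [0, 0, -2.393], "jaw": 0},
    {"slide": [508, -458, 0], "dr": [0, 0, -2.393], "jaw": 0},
    {"slide": [508, -458, 0], "dr": [0, 0, -2.393], "jaw": 0},
    {"slide": [508, -458, 0], "dr": [0, 0, -2.393], "jaw": 0},
    {"slide": [508, -458, 0], "dr": [0, 0, -2.393], "jaw": 0},
    {"slide": [508, -458, 0], "dr": [0, 0, -2.393], "jaw": 0},
    {"slide": [508, -458, 0], "dr": [0, 0, -2.393], "jaw": 0},
    {"slide": [508, -458, 0], "dr": [0, 0, -2.393], "jaw": 0},
    {"slide": [508, -458, 0], "dr": [0, 0, -2.393], "jaw": 0},
    {"slide": [508, -458, 0], "dr": [0, 0, -2.393], "jaw": 0},
    {"slide": [508, -458, 0], "dr": [0, 0, -2.393], "jaw": 0},
    {"slide": [508, -458, 0], "dr": [0, 0, -2.393], "jaw": 0},
    {"slide": [508, -458, 0], "dr": [0, 0, -2.393], "jaw": 0},
    {"slide": [508, -458, 0], "dr": [0, 0, -2.393], "jaw": 0},
    {"slide": [508, -458, 0], "dr": [0, 0, -2.393], "jaw": 0}
  ]
}}

```text
t: 2.1
tool_pos: [0.5274, -0.007, 0.4047]
orientation: [-0.764, -3.047, -0.0]
force: [-0.3, 0.2, 0.6]
opening: 0.0931
gripper_force: 0.0
```

```bash
cat >> h.py <<'E'
def mint(tag,zmin=.09,zmax=.11):
    im,d,P=snap('wrist'); w=cloud(d,P); cv2.imwrite(f'pics/{tag}.png',im[...,::-1])
    h=cv2.cvtColor(im,cv2.COLOR_RGB2HSV).astype(int)
    m=(h[...,0]>65)&(h[...,0]<95)&(h[...,1]>60)&(h[...,2]>50)&(w[...,2]>zmin)&(w[...,2]<zmax)
    q=w[m]; r=cv2.minAreaRect((q[:,:2]*1000).astype(np.float32))
    print('mint n',m.sum(),'z',np.median(q[:,2]).round(4),'rect',np.round(r[0],1),np.round(r[1],1),round(r[2],1))
    return im,w
E
python3 - <<'E'
from h import *
plan(.527,-.007,.405,62)
mint('w1')
E
```

```text
t 2.1 tcp [ 0.5274 -0.007   0.4047] yawY 61.84 tilt [-0.  0. -1.] q [-0.111 -0.067  1.689  0.     1.519 -1.19 ] F [-0.26  0.19  0.56]
slide [ 0.3 -0.1 -0.3] dr [array([ 0.    , -0.    , -0.0027]), array([-0.0000e+00, -1.0000e-04,  3.1389e+00])]
mint n 4504 z 0.0981 rect [528.5  -9.1] [58.1 58.4] 61.1
```

View pics/w1.png

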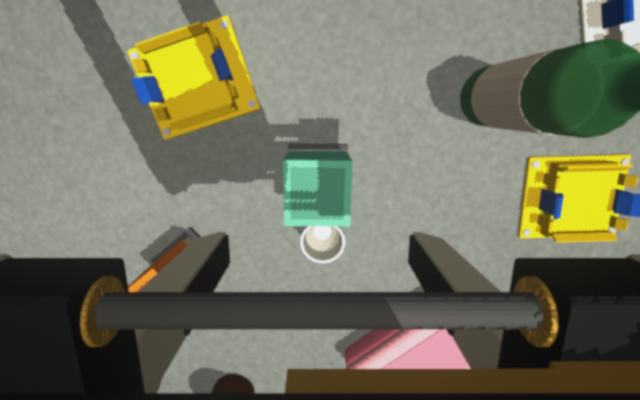

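Wrist view: lid at (318,190), square to the tool; egg cup at (322,243) lies clear between the open fingers. Going down to grasp.

Emit:
{"op": "servo_tool", "data": {
  "increments": [
    {"slide": [-1, -1, 40], "dr": [0, 0, 0.013], "jaw": 0},
    {"slide": [-1, -1, 80], "dr": [0, 0, 0.013], "jaw": 0},
    {"slide": [-1, -1, 120], "dr": [0, 0, 0.013], "jaw": 0},
    {"slide": [-1, -1, 150], "dr": [0, 0, 0.013], "jaw": 0},
    {"slide": [-1, -1, 173], "dr": [0, 0, 0.013], "jaw": 0},
    {"slide": [-1, -1, 173], "dr": [0, 0, 0.013], "jaw": 0},
    {"slide": [-1, -1, 173], "dr": [0, 0, 0.013], "jaw": 0.3},
    {"slide": [-1, -1, 173], "dr": [0, 0, 0.013], "jaw": 0.35},
    {"slide": [-1, -1, 173], "dr": [0, 0, 0.013], "jaw": 0.4},
    {"slide": [-1, -1, 173], "dr": [0, 0, 0.013], "jaw": 0.6},
    {"slide": [-1, -1, 173], "dr": [0, 0, 0.013], "jaw": 0.8},
    {"slide": [-1, -1, 173], "dr": [0, 0, 0.013], "jaw": 1},
    {"slide": [-1, -1, 173], "dr": [0, 0, 0.013], "jaw": 1},
    {"slide": [-1, -1, 173], "dr": [0, 0, 0.013], "jaw": 1}
  ],
  "force": 45
}}

```text
t: 3.55
tool_pos: [0.5282, -0.0083, 0.2325]
orientation: [0.78, 3.042, -0.0]
force: [-1.6, -1.4, 5.6]
opening: 0.0578
gripper_force: 45.0
```

Run:
```python
from h import *
plan(.527,-.007,.53,61)
mint('w2')
```

```text
t 3.55 tcp [ 0.5282 -0.0083  0.2325] yawY 61.25 tilt [ 9.e-04 -5.e-04 -1.e+00] q [-0.113  0.093  1.857 -0.     1.191 -1.181] F [-1.64 -1.44  5.59]
slide [   1.3    0.6 -297.5] dr [array([0.    , 0.001 , 0.0043]), array([-1.6000e-03,  1.0000e-04, -3.1373e+00])]
mint n 16814 z 0.098 rect [528.9  -8.2] [61.2 59.6] 61.1
```

Emit:
{"op": "servo_tool", "data": {
  "increments": [
    {"slide": [0, 0, -10], "dr": [0, 0, 0], "jaw": 1},
    {"slide": [0, 0, -30], "dr": [0, 0, 0], "jaw": 1},
    {"slide": [0, 0, -60], "dr": [0, 0, 0], "jaw": 1},
    {"slide": [0, 0, -95], "dr": [0, 0, 0], "jaw": 1},
    {"slide": [0, 0, -130], "dr": [0, 0, 0], "jaw": 1},
    {"slide": [0, 0, -165], "dr": [0, 0, 0], "jaw": 1},
    {"slide": [0, 0, -200], "dr": [0, 0, 0], "jaw": 1},
    {"slide": [0, 0, -235], "dr": [0, 0, 0], "jaw": 1},
    {"slide": [0, 0, -265], "dr": [0, 0, 0], "jaw": 1},
    {"slide": [0, 0, -285], "dr": [0, 0, 0], "jaw": 1},
    {"slide": [0, 0, -295], "dr": [0, 0, 0], "jaw": 1},
    {"slide": [0, 0, -295], "dr": [0, 0, 0], "jaw": 1},
    {"slide": [0, 0, -295], "dr": [0, 0, 0], "jaw": 1}
  ]
}}

```text
t: 4.9
tool_pos: [0.5278, -0.008, 0.5253]
orientation: [-0.779, -3.041, 0.0]
force: [-0.4, 0.2, -3.8]
opening: 0.0578
gripper_force: 45.0
```

Run:
```python
from h import *
plan(.5295,.3535,.527,75.6)
mint('w3',.3,.45)
```

```text
t 4.9 tcp [ 0.5278 -0.008   0.5253] yawY 61.25 tilt [-2.e-03  3.e-04 -1.e+00] q [-0.112 -0.082  1.487  0.     1.739 -1.181] F [-0.45  0.15 -3.81]
slide [172.4 317.8  -1.6] dr [array([-0.0004, -0.002 , -0.2504]), array([-2.9000e-03,  6.0000e-04,  2.8912e+00])]
mint n 21613 z 0.3906 rect [529.2  -4.3] [68.6 60.8] 60.9
```

Emit:
{"op": "servo_tool", "data": {
  "increments": [
    {"slide": [5, 18, 0], "dr": [0, 0, -0.02], "jaw": 1},
    {"slide": [14, 50, 0], "dr": [0, 0, -0.05], "jaw": 1},
    {"slide": [25, 90, 0], "dr": [0, 0, -0.08], "jaw": 1},
    {"slide": [37, 130, 0], "dr": [0, 0, -0.1], "jaw": 1},
    {"slide": [48, 170, 0], "dr": [0, 0, -0.13], "jaw": 1},
    {"slide": [59, 210, 0], "dr": [0, 0, -0.16], "jaw": 1},
    {"slide": [70, 250, 0], "dr": [0, 0, -0.19], "jaw": 1},
    {"slide": [82, 290, 0], "dr": [0, 0, -0.22], "jaw": 1},
    {"slide": [90, 320, 0], "dr": [0, 0, -0.24], "jaw": 1},
    {"slide": [95, 337, 0], "dr": [0, 0, -0.25], "jaw": 1},
    {"slide": [95, 337, 0], "dr": [0, 0, -0.25], "jaw": 1},
    {"slide": [95, 337, 0], "dr": [0, 0, -0.25], "jaw": 1},
    {"slide": [95, 337, 0], "dr": [0, 0, -0.25], "jaw": 1}
  ]
}}

```text
t: 6.25
tool_pos: [0.6068, 0.3322, 0.5259]
orientation: [-0.396, -3.115, 0.002]
force: [0.1, 0.8, -3.4]
opening: 0.0578
gripper_force: 45.0
```

```bash
cat >> h.py <<'E'
def holder(tag):
    im,d,P=snap('wrist'); w=cloud(d,P); cv2.imwrite(f'pics/{tag}.png',im[...,::-1])
    h=cv2.cvtColor(im,cv2.COLOR_RGB2HSV).astype(int); X,Y,Z=w[...,0],w[...,1],w[...,2]
    near=np.hypot(X-.53,Y-.353)<.09
    m=near&(h[...,0]>100)&(h[...,0]<130)&(h[...,1]>130)&(Z>.036)&(Z<.05)
    n,l,st,ce=cv2.connectedComponentsWithStats(m.astype(np.uint8)); c=[]
    for i in range(1,n):
        if st[i,4]>15:
            q=w[l==i]; print('blue',ce[i].round(),st[i,4],q.mean(0).round(4),np.round(cv2.minAreaRect((q[:,:2]*1000).astype(np.float32)),1) if 0 else [np.round(x,1) for x in cv2.minAreaRect((q[:,:2]*1000).astype(np.float32))])
    for lo,hi in((.003,.04),(.024,.04),(.005,.012),(.017,.023)):
        m=near&(h[...,1]<70)&(h[...,2]>110)&(Z>lo)&(Z<hi)
        if m.sum()>20: print('white',lo,hi,m.sum(),[np.round(x,1) for x in cv2.minAreaRect((w[m][:,:2]*1000).astype(np.float32))])
    return im,w
E
python3 - <<'E'
from h import *
plan(.5295,.3535,.35,75.6)
holder('w4')
E
```

```text
t 6.25 tcp [0.6068 0.3322 0.5259] yawY 75.52 tilt [-1.2e-03 -9.0e-04 -1.0e+00] q [ 0.427  0.378  0.981 -0.     1.784 -0.891] F [ 0.08  0.81 -3.37]
slide [ 80.    1.6 176. ] dr [array([-0.0012, -0.0009, -0.0015]), array([-1.5000e-03,  1.9000e-03,  3.1401e+00])]
blue [351.  99.] 149 [0.5397 0.3924 0.041 ] [array([539.6, 392.4]), array([10. , 20.3]), np.float64(76.7)]
blue [290. 100.] 133 [0.5211 0.3156 0.0407] [array([521.3, 316.1]), array([10.2, 20.4]), np.float64(79.0)]
white 0.003 0.04 5262 [array([513. , 357.5]), array([112., 133.]), np.float64(77.1)]
white 0.024 0.04 907 [array([510.1, 358.5]), array([ 83.7, 126.7]), np.float64(77.3)]
white 0.005 0.012 1427 [array([513.7, 357.3]), array([111.4, 131.1]), np.float64(77.2)]
white 0.017 0.023 2520 [array([507.5, 358.2]), array([ 67.9, 118.4]), np.float64(78.8)]
```

View pics/w4.png

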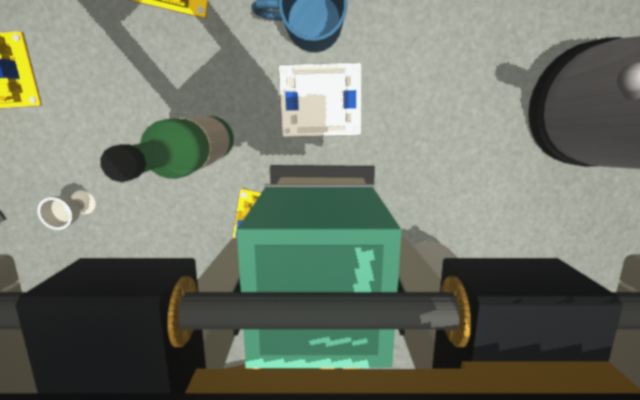

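Wrist view: holder at (320,100), hooks at (291,100) and (350,99); tin foot edge at rows 166–185.

Run:
```python
from h import *
p,R,s=pose(); im,d,P=snap('wrist'); w=cloud(d,P); h=cv2.cvtColor(im,cv2.COLOR_RGB2HSV).astype(int); X,Y,Z=w[...,0],w[...,1],w[...,2]
v,u=np.mgrid[0:400,0:640]
box=(u>265)&(u<375)&(v>55)&(v<145)
sub=h[55:145,265:375]
m=box&(h[...,2]>110)&(Z>.003)&(Z<.05)&((h[...,1]<60)|((h[...,0]>100)&(h[...,0]<130)&(h[...,1]>130)))&(np.hypot(X-.53,Y-.354)<.085)
n,l,st,ce=cv2.connectedComponentsWithStats(m.astype(np.uint8)); i=1+np.argmax(st[1:,4])
print(st[i],[np.round(x,1) for x in cv2.minAreaRect((w[l==i][:,:2]*1000).astype(np.float32))])
for lo,hi in((.004,.014),(.026,.036)):
    mm=(l==i)&(Z>lo)&(Z<hi); print(lo,mm.sum(),[np.round(x,1) for x in cv2.minAreaRect((w[mm][:,:2]*1000).astype(np.float32))])
t=(w-p)@R*1000
# tin in tool frame: foot front
for zlo,zhi in((134,140),(150,180),(180,200),(200,226),(226,233)):
    k=(t[...,2]>zlo)&(t[...,2]<zhi)&(abs(t[...,0])<60)&(abs(t[...,1])<38)&(v<250)
    if k.sum()>10: print(zlo,k.sum(),np.nanpercentile(t[k],[1,50,99],axis=0).round(1).tolist())
```

```text
[ 279   63   82   74 5562] [array([531. , 353.5]), array([112. ,  96.1]), np.float64(77.1)]
0.004 1705 [array([531.1, 353.5]), array([111.8,  95.8]), np.float64(77.1)]
0.026 927 [array([530.9, 353.1]), array([82.3, 84. ]), np.float64(77.1)]
134 3623 [[21.0, -28.4, 134.0], [25.9, 0.3, 134.9], [29.0, 28.6, 139.8]]
150 2594 [[28.1, -28.6, 150.2], [28.6, 0.1, 163.0], [29.1, 28.8, 179.6]]
180 1055 [[28.3, -28.2, 180.3], [28.6, -0.1, 189.1], [29.0, 28.5, 199.7]]
200 703 [[26.6, -28.6, 200.1], [28.6, 0.4, 204.0], [29.6, 28.7, 225.9]]
226 526 [[23.7, -22.6, 226.1], [28.1, 15.4, 232.3], [33.9, 34.6, 233.0]]
```

Emit:
{"op": "servo_tool", "data": {
  "increments": [
    {"slide": [20, 0.4, 0], "dr": [0, 0, -0.01], "jaw": 1},
    {"slide": [50, 1, 0], "dr": [0, 0, -0.02], "jaw": 1},
    {"slide": [70, 1.4, 0], "dr": [0, 0, -0.028], "jaw": 1},
    {"slide": [79, 1.6, 5], "dr": [0, 0, -0.028], "jaw": 1},
    {"slide": [79, 1.6, 30], "dr": [0, 0, -0.028], "jaw": 1},
    {"slide": [79, 1.6, 65], "dr": [0, 0, -0.028], "jaw": 1},
    {"slide": [79, 1.6, 100], "dr": [0, 0, -0.028], "jaw": 1},
    {"slide": [79, 1.6, 135], "dr": [0, 0, -0.028], "jaw": 1},
    {"slide": [79, 1.6, 170], "dr": [0, 0, -0.028], "jaw": 1},
    {"slide": [79, 1.6, 200], "dr": [0, 0, -0.028], "jaw": 1},
    {"slide": [79, 1.6, 220], "dr": [0, 0, -0.028], "jaw": 1},
    {"slide": [79, 1.6, 226], "dr": [0, 0, -0.028], "jaw": 1},
    {"slide": [79, 1.6, 226], "dr": [0, 0, -0.028], "jaw": 1},
    {"slide": [79, 1.6, 226], "dr": [0, 0, -0.028], "jaw": 1}
  ]
}}

```text
t: 7.75
tool_pos: [0.5313, 0.3542, 0.3024]
orientation: [0.351, 3.12, 0.002]
force: [0.8, 0.9, -3.2]
opening: 0.0579
gripper_force: 45.0
```

Run:
```python
from h import *
plan(.5306,.3535,.253,77.1)
im,w=holder('w5')
```

```text
t 7.75 tcp [0.5313 0.3542 0.3024] yawY 77.15 tilt [ 0.002  0.001 -1.   ] q [ 0.508  0.298  1.486 -0.     1.355 -0.839] F [ 0.75  0.85 -3.18]
slide [ 0.6 -0.9 49.3] dr [array([0.0014, 0.0017, 0.0008]), array([-2.7000e-03,  2.3000e-03, -3.1408e+00])]
blue [257. 194.] 44 [0.5121 0.3142 0.043 ] [array([511.8, 313.8]), array([3.7, 7.4]), np.float64(42.5)]
white 0.003 0.04 5043 [array([512.4, 357.9]), array([112.4,  59. ]), np.float64(77.3)]
white 0.024 0.04 1103 [array([501.5, 359.8]), array([83.8, 29.3]), np.float64(81.7)]
white 0.005 0.012 2420 [array([512.7, 357.8]), array([111.3,  58.5]), np.float64(77.2)]
white 0.017 0.023 1030 [array([497.2, 358.4]), array([78.7, 28.1]), np.float64(88.5)]
```

View pics/w5.png

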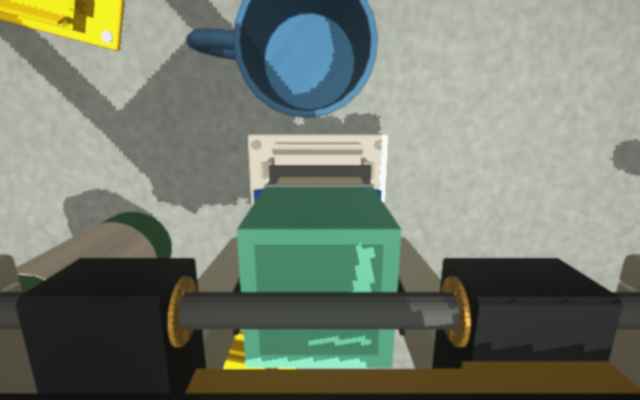

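Tin hangs squarely above the holder (plate rows 135–200, columns 248–387). Pushing in.

Emit:
{"op": "servo_tool", "data": {
  "increments": [
    {"slide": [0.6, -0.9, 5], "dr": [0.001, 0.002, 0.001], "jaw": 1},
    {"slide": [0.6, -0.9, 12], "dr": [0.001, 0.002, 0.001], "jaw": 1},
    {"slide": [0.6, -0.9, 18], "dr": [0.001, 0.002, 0.001], "jaw": 1},
    {"slide": [0.6, -0.9, 23], "dr": [0.001, 0.002, 0.001], "jaw": 1},
    {"slide": [0.6, -0.9, 27], "dr": [0.001, 0.002, 0.001], "jaw": 1},
    {"slide": [0.6, -0.9, 31], "dr": [0.001, 0.002, 0.001], "jaw": 1},
    {"slide": [0.6, -0.9, 35], "dr": [0.001, 0.002, 0.001], "jaw": 1},
    {"slide": [0.6, -0.9, 39], "dr": [0.001, 0.002, 0.001], "jaw": 1},
    {"slide": [0.6, -0.9, 43], "dr": [0.001, 0.002, 0.001], "jaw": 1},
    {"slide": [0.6, -0.9, 46], "dr": [0.001, 0.002, 0.001], "jaw": 1},
    {"slide": [0.6, -0.9, 49], "dr": [0.001, 0.002, 0.001], "jaw": 1},
    {"slide": [0.6, -0.9, 50], "dr": [0.001, 0.002, 0.001], "jaw": 1},
    {"slide": [0.6, -0.9, 50], "dr": [0.001, 0.002, 0.001], "jaw": 1}
  ],
  "force": 55
}}

```text
t: 9.1
tool_pos: [0.53, 0.3536, 0.2526]
orientation: [-0.352, -3.12, 0.001]
force: [-5.1, -3.4, 14.3]
opening: 0.0575
gripper_force: 55.0
```

Run:
```python
from h import *
plan(.5306,.3535,.253,77.1)
p,R,s=pose();im,w=holder('w6')
t=(w-p)@R*1000
k=(abs(t[...,0])<27)&(abs(t[...,1])<27)&(t[...,2]<150)&(t[...,2]>115); print('lid top z',np.nanmedian(w[k][:,2]),k.sum())
```

```text
t 9.1 tcp [0.53   0.3536 0.2526] yawY 77.12 tilt [-1.4e-03 -2.0e-04 -1.0e+00] q [ 0.508  0.344  1.525  0.     1.274 -0.838] F [-5.07 -3.43 14.32]
slide [-0.6 -0.  -0.4] dr [array([-0.0005, -0.0013,  0.0004]), array([ 2.0000e-03, -9.0000e-04, -3.1412e+00])]
blue [243. 215.] 25 [0.5104 0.3136 0.0438] [array([510.3, 313.3]), array([2.2, 3.8]), np.float64(42.4)]
blue [395. 216.] 37 [0.5303 0.3985 0.0438] [array([530.8, 399.1]), array([5.5, 2.7]), np.float64(21.6)]
white 0.003 0.04 6636 [array([511.3, 358.2]), array([112.3,  56.6]), np.float64(77.0)]
white 0.024 0.04 1985 [array([501.9, 361.1]), array([83.7, 28.9]), np.float64(72.9)]
white 0.005 0.012 3474 [array([510. , 358.5]), array([111.5,  54.4]), np.float64(76.7)]
white 0.017 0.023 473 [array([498.2, 361.4]), array([75.7, 20.7]), np.float64(74.2)]
lid top z 0.11815875718123875 13216
```

Emit:
{"op": "servo_tool", "data": {
  "increments": [
    {"slide": [0, 0, 1], "dr": [0, 0, 0], "jaw": 1},
    {"slide": [0, 0, 2], "dr": [0, 0, 0], "jaw": 1},
    {"slide": [0, 0, 2.5], "dr": [0, 0, 0], "jaw": 1},
    {"slide": [0, 0, 2.5], "dr": [0, 0, 0], "jaw": 1},
    {"slide": [0, 0, 2.5], "dr": [0, 0, 0], "jaw": 1}
  ]
}}

```text
t: 9.65
tool_pos: [0.5301, 0.3537, 0.2525]
orientation: [-0.352, -3.121, 0.0]
force: [-14.6, -9.6, 30.0]
opening: 0.0578
gripper_force: 55.0
```

Run:
```python
from h import *
plan(.5306,.3535,.253,77.1)
p,R,s=pose();im,w=holder('w7')
t=(w-p)@R*1000
k=(abs(t[...,0])<27)&(abs(t[...,1])<27)&(t[...,2]<150)&(t[...,2]>115); print('lid top z',np.nanmedian(w[k][:,2]),k.sum())
```

```text
t 9.65 tcp [0.5301 0.3537 0.2525] yawY 77.13 tilt [-7.e-04 -1.e-04 -1.e+00] q [ 0.508  0.344  1.525  0.     1.273 -0.838] F [-14.57  -9.6   30.04]
slide [-0.6 -0.1 -0.5] dr [array([-0.0002, -0.0007,  0.0005]), array([ 1.1000e-03, -4.0000e-04, -3.1411e+00])]
blue [243. 215.] 27 [0.5106 0.3136 0.0438] [array([510.8, 313.5]), array([2.1, 4. ]), np.float64(54.5)]
blue [395. 216.] 37 [0.5304 0.3986 0.0436] [array([530.6, 399. ]), array([5. , 2.7]), np.float64(21.6)]
white 0.003 0.04 6651 [array([511. , 358.1]), array([112.3,  56. ]), np.float64(77.2)]
white 0.024 0.04 1906 [array([502. , 360.8]), array([84.7, 28.9]), np.float64(72.8)]
white 0.005 0.012 3470 [array([511.1, 358.3]), array([111.2,  56. ]), np.float64(77.1)]
white 0.017 0.023 542 [array([498.2, 361.4]), array([75.4, 20.5]), np.float64(74.8)]
lid top z 0.11815094912960644 13197
```

View pics/w7.png

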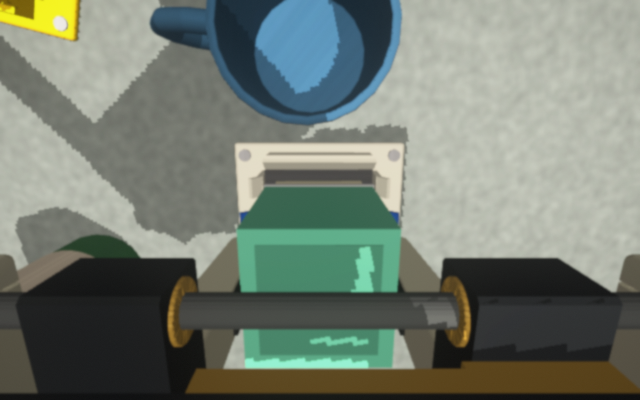

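Seated: foot plate in the pocket at rows 170–185, lid top at 118 mm, 30 N without further travel. Relax, then draw the lid straight up.

Emit:
{"op": "servo_tool", "data": {
  "increments": [
    {"slide": [0.5, 0.2, -2], "dr": [0, 0, 0], "jaw": 1},
    {"slide": [0.5, 0.2, -4], "dr": [0, 0, 0], "jaw": 1},
    {"slide": [0.5, 0.2, -4], "dr": [0, 0, 0], "jaw": 1},
    {"slide": [0.5, 0.2, -6], "dr": [0, 0, 0], "jaw": 1},
    {"slide": [0.5, 0.2, -9], "dr": [0, 0, 0], "jaw": 1},
    {"slide": [0.5, 0.2, -12], "dr": [0, 0, 0], "jaw": 1}
  ]
}}

```text
t: 10.3
tool_pos: [0.5288, 0.3536, 0.2587]
orientation: [-0.352, -3.117, 0.004]
force: [-0.4, 1.0, -6.4]
opening: 0.0579
gripper_force: 55.0
```

Run:
```python
from h import *
plan(.5306,.3535,.253,77.1)
p,R,s=pose();im,w=holder('w8')
t=(w-p)@R*1000
k=(abs(t[...,0])<27)&(abs(t[...,1])<27)&(t[...,2]<150)&(t[...,2]>115); print('lid top z',np.nanmedian(w[k][:,2]),k.sum())
v=np.mgrid[0:400,0:640][0]
k=(t[...,0]>30.5)&(t[...,0]<34.5)&(abs(t[...,1])<25)&(w[...,2]<.08)&(v<250); print('foot z',np.nanpercentile(w[k][:,2],[5,50,95]),k.sum())
```

```text
t 10.3 tcp [0.5288 0.3536 0.2587] yawY 77.12 tilt [-0.0047 -0.0017 -1.    ] q [ 5.090e-01  3.370e-01  1.522e+00  1.000e-03  1.287e+00 -8.380e-01] F [-0.43  1.03 -6.36]
slide [-1.8  0.3  5.7] dr [array([-0.0027, -0.0042,  0.0004]), array([ 0.0065, -0.0043, -3.1412])]
blue [394. 216.] 26 [0.5301 0.3988 0.0438] [array([530.3, 399.1]), array([4.5, 2.3]), np.float64(21.6)]
white 0.003 0.04 6206 [array([511.1, 358.3]), array([112.3,  56.4]), np.float64(76.8)]
white 0.024 0.04 1796 [array([501.4, 360.4]), array([83.9, 23.5]), np.float64(76.9)]
white 0.005 0.012 3290 [array([510.6, 358.4]), array([111.3,  55.1]), np.float64(77.0)]
white 0.017 0.023 451 [array([495.9, 362. ]), array([75. , 19.6]), np.float64(71.0)]
lid top z 0.12429879697493978 13187
foot z [0.02493975 0.02738977 0.03019894] 380
```

The foot stays down (25 mm) while the lid has risen 6 mm. Keep drawing.

Emit:
{"op": "servo_tool", "data": {
  "increments": [
    {"slide": [-0.5, 0, -5], "dr": [0, 0, 0], "jaw": 1},
    {"slide": [-0.5, 0, -10], "dr": [0, 0, 0], "jaw": 1},
    {"slide": [-0.5, 0, -15], "dr": [0, 0, 0], "jaw": 1},
    {"slide": [-0.5, 0, -20], "dr": [0, 0, 0], "jaw": 1},
    {"slide": [-0.5, 0, -25], "dr": [0, 0, 0], "jaw": 1},
    {"slide": [-0.5, 0, -30], "dr": [0, 0, 0], "jaw": 1},
    {"slide": [-0.5, 0, -35], "dr": [0, 0, 0], "jaw": 1},
    {"slide": [-0.5, 0, -40], "dr": [0, 0, 0], "jaw": 1},
    {"slide": [-0.5, 0, -45], "dr": [0, 0, 0], "jaw": 1},
    {"slide": [-0.5, 0, -49], "dr": [0, 0, 0], "jaw": 1},
    {"slide": [-0.5, 0, -53], "dr": [0, 0, 0], "jaw": 1},
    {"slide": [-0.5, 0, -57], "dr": [0, 0, 0], "jaw": 1},
    {"slide": [-0.5, 0, -61], "dr": [0, 0, 0], "jaw": 1},
    {"slide": [-0.5, 0, -65], "dr": [0, 0, 0], "jaw": 1},
    {"slide": [-0.5, 0, -70], "dr": [0, 0, 0], "jaw": 1},
    {"slide": [-0.5, 0, -75], "dr": [0, 0, 0], "jaw": 1},
    {"slide": [-0.5, 0, -80], "dr": [0, 0, 0], "jaw": 1},
    {"slide": [-0.5, 0, -90], "dr": [0, 0, 0], "jaw": 1},
    {"slide": [-0.5, 0, -110], "dr": [0, 0, 0], "jaw": 1},
    {"slide": [-0.5, 0, -130], "dr": [0, 0, 0], "jaw": 1}
  ]
}}

```text
t: 12.35
tool_pos: [0.53, 0.3537, 0.391]
orientation: [-0.352, -3.119, 0.002]
force: [1.0, 0.6, 0.2]
opening: 0.0578
gripper_force: 55.0
```

Run:
```python
from h import *
plan(.5265,-.397,.53,77)
p,R,s=pose();im,w=holder('w9')
t=(w-p)@R*1000
k=(abs(t[...,0])<27)&(abs(t[...,1])<27)&(t[...,2]<150)&(t[...,2]>115); print('lid top tool z',np.nanmedian(t[k],0),k.sum())
```

```text
t 12.35 tcp [0.53   0.3537 0.391 ] yawY 77.12 tilt [-2.8e-03 -9.0e-04 -1.0e+00] q [ 5.080e-01  2.380e-01  1.393e+00  1.000e-03  1.514e+00 -8.380e-01] F [1.01 0.62 0.19]
slide [-163.6 -732.8 -138.3] dr [array([-0.0015, -0.0026,  0.0021]), array([ 4.0000e-03, -2.4000e-03, -3.1395e+00])]
blue [278. 177.] 110 [0.5163 0.3161 0.0413] [array([516.5, 315.9]), array([ 8.2, 13. ]), np.float64(79.8)]
blue [360. 177.] 134 [0.5341 0.3936 0.0411] [array([534. , 393.7]), array([ 9.3, 12.6]), np.float64(77.8)]
white 0.003 0.04 2947 [array([511.6, 358. ]), array([111.8,  55.7]), np.float64(77.2)]
white 0.024 0.04 1019 [array([512.3, 357.7]), array([82.9, 45.4]), np.float64(76.9)]
white 0.005 0.012 1515 [array([511.6, 357.9]), array([111.3,  55.7]), np.float64(77.1)]
white 0.017 0.023 90 [array([504.5, 359.9]), array([77.1, 30.3]), np.float64(77.2)]
lid top tool z [ 1.00128087e+01 -5.39807816e-02  1.34421822e+02] 13230
```

View pics/w9.png

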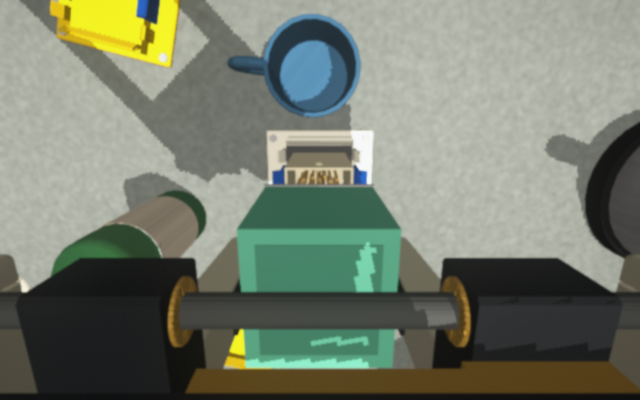

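Lid is off and held; the picks of the open base show at (320,178), hooks upright at (278,177)/(360,177). Carry high over the bottle to the mat.

Emit:
{"op": "servo_tool", "data": {
  "increments": [
    {"slide": [0, 0, -30], "dr": [0, 0, 0], "jaw": 1},
    {"slide": [0, 0, -70], "dr": [0, 0, 0], "jaw": 1},
    {"slide": [0, 0, -110], "dr": [0, 0, 0], "jaw": 1},
    {"slide": [-2, -10, -130], "dr": [0, 0, 0], "jaw": 1},
    {"slide": [-8, -35, -135], "dr": [0, 0, 0], "jaw": 1},
    {"slide": [-17, -75, -138], "dr": [0, 0, 0], "jaw": 1},
    {"slide": [-27, -120, -138], "dr": [0, 0, 0], "jaw": 1},
    {"slide": [-37, -167, -138], "dr": [0, 0, 0], "jaw": 1},
    {"slide": [-48, -214, -138], "dr": [0, 0, 0], "jaw": 1},
    {"slide": [-58, -261, -138], "dr": [0, 0, 0], "jaw": 1},
    {"slide": [-69, -308, -138], "dr": [0, 0, 0], "jaw": 1},
    {"slide": [-79, -355, -138], "dr": [0, 0, 0], "jaw": 1},
    {"slide": [-90, -402, -138], "dr": [0, 0, 0], "jaw": 1},
    {"slide": [-100, -449, -138], "dr": [0, 0, 0], "jaw": 1},
    {"slide": [-111, -496, -138], "dr": [0, 0, 0], "jaw": 1},
    {"slide": [-121, -543, -138], "dr": [0, 0, 0], "jaw": 1},
    {"slide": [-132, -590, -138], "dr": [0, 0, 0], "jaw": 1},
    {"slide": [-142, -637, -138], "dr": [0, 0, 0], "jaw": 1},
    {"slide": [-152, -680, -138], "dr": [0, 0, 0], "jaw": 1},
    {"slide": [-159, -712, -138], "dr": [0, 0, 0], "jaw": 1}
  ]
}}

```text
t: 14.4
tool_pos: [0.526, -0.3784, 0.5282]
orientation: [-0.355, -3.119, 0.002]
force: [-0.8, 0.0, 0.0]
opening: 0.0577
gripper_force: 55.0
```

Run:
```python
from h import *
plan(.5265,-.397,.24,77)
p,R,s=pose();im,d,P=snap('wrist');w=cloud(d,P);cv2.imwrite('pics/w10.png',im[...,::-1])
h=cv2.cvtColor(im,cv2.COLOR_RGB2HSV).astype(int)
m=(h[...,0]>5)&(h[...,0]<20)&(h[...,1]>90)&(abs(w[...,2])<.015)&(np.hypot(w[...,0]-.527,w[...,1]+.397)<.09)
q=w[m]; print(m.sum(),q.min(0),q.max(0))
m=(w[...,2]>.02)&(w[...,2]<.09)&(np.hypot(w[...,0]-.617,w[...,1]+.37)<.06); 
if m.sum(): print('pot',m.sum(),w[m].mean(0))
```

```text
t 14.4 tcp [ 0.526  -0.3784  0.5282] yawY 77.03 tilt [-2.5e-03 -8.0e-04 -1.0e+00] q [-7.020e-01  2.500e-01  1.131e+00 -2.000e-03  1.762e+00 -2.047e+00] F [-0.81  0.04  0.02]
slide [ -5.3 -17.6 288.2] dr [array([-0.0013, -0.0022,  0.0005]), array([ 3.5000e-03, -2.1000e-03, -3.1411e+00])]
5543 [ 0.45810343 -0.46534481 -0.0017326 ] [ 0.57263413 -0.3299171   0.00846074]
```

Emit:
{"op": "servo_tool", "data": {
  "increments": [
    {"slide": [-5, -18, 0], "dr": [0, 0, 0], "jaw": 1},
    {"slide": [-5, -18, 30], "dr": [0, 0, 0], "jaw": 1},
    {"slide": [-5, -18, 70], "dr": [0, 0, 0], "jaw": 1},
    {"slide": [-5, -18, 110], "dr": [0, 0, 0], "jaw": 1},
    {"slide": [-5, -18, 150], "dr": [0, 0, 0], "jaw": 1},
    {"slide": [-5, -18, 190], "dr": [0, 0, 0], "jaw": 1},
    {"slide": [-5, -18, 230], "dr": [0, 0, 0], "jaw": 1},
    {"slide": [-5, -18, 260], "dr": [0, 0, 0], "jaw": 1},
    {"slide": [-5, -18, 280], "dr": [0, 0, 0], "jaw": 1},
    {"slide": [-5, -18, 294], "dr": [0, 0, 0], "jaw": 1},
    {"slide": [-5, -18, 303], "dr": [0, 0, 0], "jaw": 1},
    {"slide": [-5, -18, 308], "dr": [0, 0, 0], "jaw": 1},
    {"slide": [-5, -18, 311], "dr": [0, 0, 0], "jaw": 1},
    {"slide": [-5, -18, 311], "dr": [0, 0, 0], "jaw": 1},
    {"slide": [-5, -18, 311], "dr": [0, 0, 0], "jaw": 1}
  ]
}}

```text
t: 15.95
tool_pos: [0.5272, -0.3948, 0.2187]
orientation: [-0.352, -3.121, 0.003]
force: [-0.7, -0.0, -0.7]
opening: 0.058
gripper_force: 55.0
```

Run:
```python
from h import *
plan(.5265,-.397,.2095,77)
p,R,s=pose();im,w=mint('w11',.03,.12); print()
t=(w-p)@R*1000
k=(abs(t[...,0])<27)&(abs(t[...,1])<27)&(t[...,2]<150)&(t[...,2]>115); print('lid top z',np.nanmedian(w[k][:,2]),k.sum())
```

```text
t 15.95 tcp [ 0.5272 -0.3948  0.2187] yawY 77.12 tilt [-0.001  -0.0016 -1.    ] q [-7.200e-01  4.350e-01  1.476e+00 -2.000e-03  1.230e+00 -2.065e+00] F [-0.73 -0.01 -0.71]
slide [ 0.2 -2.3  9.2] dr [array([-0.0018, -0.0006,  0.0021]), array([ 1.0000e-03, -2.8000e-03, -3.1395e+00])]
mint n 20653 z 0.084 rect [ 528.  -392.8] [72.1 59.4] 76.8

lid top z 0.08427584383571608 13209
```

Emit:
{"op": "servo_tool", "data": {
  "increments": [
    {"slide": [0, -2, 3], "dr": [0, 0, 0], "jaw": 1},
    {"slide": [0, -2, 5], "dr": [0, 0, 0], "jaw": 1},
    {"slide": [0, -2, 7], "dr": [0, 0, 0], "jaw": 1},
    {"slide": [0, -2, 8.5], "dr": [0, 0, 0], "jaw": 1},
    {"slide": [0, -2, 9.5], "dr": [0, 0, 0], "jaw": 1},
    {"slide": [0, -2, 9.5], "dr": [0, 0, 0], "jaw": 1},
    {"slide": [0, -2, 9.5], "dr": [0, 0, 0], "jaw": 1}
  ]
}}

```text
t: 16.7
tool_pos: [0.5267, -0.3966, 0.2096]
orientation: [-0.352, -3.12, 0.002]
force: [-3.7, 2.3, 8.3]
opening: 0.0578
gripper_force: 55.0
```

In contact with the mat (8 N). Release and rise.

Emit:
{"op": "servo_tool", "data": {
  "increments": [
    {"slide": [0, 0, -0.5], "dr": [0, 0, 0], "jaw": 0.36},
    {"slide": [0, 0, -0.5], "dr": [0, 0, 0], "jaw": 0.3},
    {"slide": [0, 0, -0.5], "dr": [0, 0, 0], "jaw": 0.2},
    {"slide": [0, 0, -0.5], "dr": [0, 0, 0], "jaw": 0.05},
    {"slide": [0, 0, -0.5], "dr": [0, 0, 0], "jaw": 0.05},
    {"slide": [0, 0, -0.5], "dr": [0, 0, 0], "jaw": 0.05},
    {"slide": [0, 0, -0.5], "dr": [0, 0, 0], "jaw": 0.05},
    {"slide": [0, 0, -15], "dr": [0, 0, 0], "jaw": 0.05},
    {"slide": [0, 0, -45], "dr": [0, 0, 0], "jaw": 0.05},
    {"slide": [0, 0, -85], "dr": [0, 0, 0], "jaw": 0.05},
    {"slide": [0, 0, -125], "dr": [0, 0, 0], "jaw": 0.05},
    {"slide": [0, 0, -165], "dr": [0, 0, 0], "jaw": 0.05},
    {"slide": [0, 0, -200], "dr": [0, 0, 0], "jaw": 0.05},
    {"slide": [0, 0, -200], "dr": [0, 0, 0], "jaw": 0.05},
    {"slide": [0, 0, -200], "dr": [0, 0, 0], "jaw": 0.05}
  ]
}}

```text
t: 18.2
tool_pos: [0.527, -0.3964, 0.4108]
orientation: [0.352, 3.121, -0.005]
force: [0.7, 1.2, -0.0]
opening: 0.0884
gripper_force: 0.0
```

Run:
```python
from h import *
plan(.5265,-.397,.4,77)
mint('w12',.065,.09)
im,d,P=snap('top'); cv2.imwrite('pics/top2.png',im[...,::-1]); w=cloud(d,P)
k=(np.hypot(w[...,0]-.531,w[...,1]-.3535)<.06)&(w[...,2]>.09)&(w[...,2]<.13); q=w[k]
print('base top',k.sum(),np.percentile(q[:,2],[50,95]),[np.round(x,1) for x in cv2.minAreaRect((q[:,:2]*1000).astype(np.float32))])
```

```text
t 18.2 tcp [ 0.527  -0.3964  0.4108] yawY 77.12 tilt [ 8.0e-04 -3.2e-03 -1.0e+00] q [-7.220e-01  2.870e-01  1.298e+00 -2.000e-03  1.553e+00 -2.068e+00] F [ 0.75  1.22 -0.03]
slide [ 0.4 -0.6 10.8] dr [array([-0.0029,  0.0015,  0.0021]), array([-2.3000e-03, -4.5000e-03, -3.1395e+00])]
mint n 3642 z 0.0751 rect [ 526.7 -396.8] [56.7 57.7] 77.1
base top 210 [0.10417372 0.11658921] [array([527.3, 354.9]), array([55. , 52.9]), np.float64(77.7)]
```

View pics/top2.png

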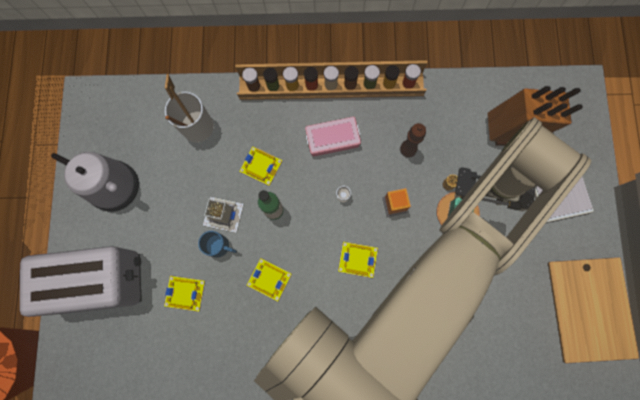

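The top view shows the open base in the holder at (220,212), its rim at about 116 mm. The lid stands on the mat with its top at 75 mm, and everything else is where it was.

```bash
python3 -c "from plant import *; print(close_job())"
```

```text
the job is handed in; nothing more can be done
None
```

The job is handed in: the open base is clicked in the white holder, and the lid stands upright and released within about 1 mm of the cork mat's centre, with nothing else visibly moved; the judge's result was not shown.

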